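Point out the box to pack and its place

TASK

The tall slide box goes next into the one empty bay of the packing tray; show a colleague this by pointing, without grasping anything: hold the closed fingertips a centimetre or two above the middle of the tall box's lid for at least two seconds, and then likewise above the opening of the empty bay, over its middle. Then call the colleague by pushing the call lever with the fingertips fully over, away from the robot, and leave it so. Touch none of the boxes, the tray or the loose things on the bench, and do not bring the fingers down over any other box, even in passing.

Things in the scene. Friction and masses are not known exactly. Their poses are not given: they have to be found in the camera images.
- tall: the tall slide box, 90 x 70 x 75 mm (x, y, z): green lid (stays shut), black base, upright, the only one of its height, standing loose on the bench. Origin: centre of its underside; z up.
- tall_top (a point): centre of the tall box's lid, on its upper face, 75 mm above the bench.
- low: low slide box, 90 x 70 x 32 mm (x, y, z), green lid (stays shut), black base, upright, loose on the bench, not in the tray. Origin: centre of its underside. Leave it alone.
- long: long slide box, 150 x 75 x 32 mm (x, y, z), same materials, loose on the bench. Origin: centre of its underside. Leave it alone.
- tray: grey open packing tray fixed to the bench, 225 x 185 x 30 mm high, walls and floor 5 mm, one divider each way: four bays of 105 x 85 mm inside. Three bays hold a low slide box, one is empty. Origin: centre of its underside; x along the long side.
- bay (a point): centre of the empty bay's opening, level with the tray's rim, 30 mm above the bench. Only a 3 mm brown card lies on the floor of this bay (98 x 78 mm, its top 8 mm above the bench).
- fill0: low slide box, 90 x 70 x 32 mm (x, y, z), green lid (stays shut), black base, upright, loose in a bay of the tray on its 5 mm floor, so that its lid stands 7 mm above the rim. Origin: centre of its underside. Leave it alone.
- fill1: low slide box, 90 x 70 x 32 mm (x, y, z), green lid (stays shut), black base, upright, loose in a bay of the tray on its 5 mm floor, so that its lid stands 7 mm above the rim. Origin: centre of its underside. Leave it alone.
- fill2: low slide box, 90 x 70 x 32 mm (x, y, z), green lid (stays shut), black base, upright, loose in a bay of the tray on its 5 mm floor, so that its lid stands 7 mm above the rim. Origin: centre of its underside. Leave it alone.
- call_base: block of the call lever, 70 x 50 x 25 mm, grey, fixed to the bench. Origin: centre of its underside; its x axis is the direction in which the lever is pushed over, away from the robot (within 0.4 rad of world x). The lever's pivot is along its y axis, 22 mm above the origin.
- call (a joint): angle of the call lever, 0 (leaning 0.5 rad towards the robot) to 1.0 rad (leaning 0.5 rad away, at its stop); it starts between 0 and 0.15. Friction of about 1 N at the ball; it stays where it is left.
- call_tip (a point): centre of the black ball, 26 mm across, at the end of the call lever, 80 mm from the pivot on a steel rod 10 mm thick. It is about 92 mm above the bench at both ends of its travel and 102 mm halfway; it travels 77 mm.
- tape: empty cardboard core of a tape roll, 90 mm across, 48 mm high, bystander. Origin: centre of its underside.
- driver: screwdriver with black handle lying on the bench, about 0.2 m long, bystander. Origin: under its middle.
- jar: jar with steel lid, 60 mm across, 85 mm high, bystander. Origin: centre of its underside.
- holder: lamp holder: white base 80 x 50 x 14 mm with a small bulb, 52 mm high in all, bystander. Origin: centre of its underside.
There are look-alikes about, which are no part of the job. What is shaped like the call_base but red is not meant. What is shaped like the tall but orange is not meant.

How it is judged:
On the way, in this order (a step that is already met when the one before it is completed fails the run):
1. the fingertips dwell just above the middle of the tall box's lid (horizontal distance between the grasp point and tall_top below 0.025 m and z of the grasp point in the frame of tall_top between 0 and 0.07 m), for 1.8 s.
2. the fingertips dwell just above the middle of the empty bay (horizontal distance between the grasp point and bay below 0.025 m and z of the grasp point in the frame of bay between 0 and 0.07 m), for 1.8 s.
3. the call lever is pushed over, away from the robot (value of joint call above 0.85 rad), for 0.2 s.
At the end, for the whole second after the job is handed in: The call lever stands beyond 0.85 of its 1.0 rad, every box and loose thing is within 6 mm of where it was, and the tall box is upright and at rest. Pointing means within 25 mm sideways of the middle and up to about 50 mm above it (value of joint call above 0.85 rad and distance of each of tall, low, long, fill0, fill1, fill2, tape, driver, jar, holder from where it was at the start of the episode below 0.006 m and angle between tall's own z axis and vertical below 0.1 rad and linear speed of tall below 0.02 m/s); the robot touches nothing.
It fails at once if the robot touches the tall box (contact force between any of the fingers, the arm and tall above 0.5 N).
It fails at once if the robot touches another box or the tray (contact force between any of the fingers, the arm and low above 0.5 N or contact force between any of the fingers, the arm and long above 0.5 N or contact force between any of the fingers, the arm and fill0 above 0.5 N or contact force between any of the fingers, the arm and fill1 above 0.5 N or contact force between any of the fingers, the arm and fill2 above 0.5 N or contact force between any of the fingers, the arm and tray above 0.5 N).
It fails at once if the robot touches a loose thing on the bench (contact force between any of the fingers, the arm and tape above 0.5 N or contact force between any of the fingers, the arm and driver above 0.5 N or contact force between any of the fingers, the arm and jar above 0.5 N or contact force between any of the fingers, the arm and holder above 0.5 N).
It fails at once if the tall box is lifted or shifted (over 10 mm) (distance of tall from where it was at the start of the episode above 0.01 m).
It fails at once if the fingers come down over the middle of another box (grasp point within 30 mm sideways, less than 50 mm above its lid) ((horizontal distance between the grasp point and low below 0.03 m and z of the grasp point in the frame of low below 0.082 m) or (horizontal distance between the grasp point and long below 0.03 m and z of the grasp point in the frame of long below 0.082 m) or (horizontal distance between the grasp point and fill0 below 0.03 m and z of the grasp point in the frame of fill0 below 0.082 m) or (horizontal distance between the grasp point and fill1 below 0.03 m and z of the grasp point in the frame of fill1 below 0.082 m) or (horizontal distance between the grasp point and fill2 below 0.03 m and z of the grasp point in the frame of fill2 below 0.082 m)).
It also fails if it takes over 56 s, if anything falls off the work surface, if the arm or the gripper's body presses on something with over 40 N, if the wrist force passes 120 N, or if a joint passes its speed limit or range.

ROBOT

A 6-joint arm with a two-finger parallel gripper is mounted at the origin on the work surface. World frame = base frame: x ahead of the robot, y to its left, z up, the work surface at z = 0. Lengths are in m, angles in rad, forces in N, time in s.
With the tool pointing down it reaches from about 0.35 to 0.725 m from the base axis. Payload 4.3 kg.
Tool frame: the origin (TCP) lies between the finger pads; the fingertips stand 17 mm ahead of it and the grasp point (between the pads) lies 2 mm behind it; z points along the fingers, y is the line along which they close (so a half turn about z gives the same grasp; the last joint's range is limited). The gripper opens to 85 mm and grips with 20 to 120 N. Pads are 22 mm wide; open, the fingers measure 114 mm over their backs; the gripper's body (76 mm by 85 mm) begins 54 mm behind the grasp point. The pads swing forward as they close: fully open they stand 13 mm farther back than shut.
Start: joints at [1.216, 0.377, 0.081, 1.274, 0, 1.46], TCP at [0.139, 0.558, 0.248] pointing down, gripper open.
Joint ranges: [-2.72, 2.72], [-0.84, 1.66], [-1.02, 1.22], [-1.77, 2.12], [-1.37, 1.28], [-3.14, 3.14]. Speed limits (rad/s): [2.57, 2.57, 3.14, 3.14, 3.14, 3.14].

INTERFACE

Orientations are given as a 3x3 rotation matrix whose columns are the frame's x, y, z axes.
In Python, from station import readout, viewer, arm, nets gives the robot as it stands.
- The arm moves only by the tool apply_moves, never from a script. Its argument "deltas" is a list of rows, each an object of numbers: "x", "y", "z": the shift along the tool's x, y, z in m; "rx", "ry", "rz": the turn, a rotation vector about the tool's x, y, z in rad; "hand": the finger opening in m, from 0 to 0.0854. In form: [{"x": .., "y": .., "z": .., "rx": .., "ry": .., "rz": .., "hand": ..}, ...]. A call has 1 to 10 rows; each row shifts and turns the commanded pose from where the row before left it, along the tool's axes as they then stand; what a row does not reach is not made up. A row lasts 1/8 s, in which the tool goes at most 62.5 mm and 10.7 degrees, less where a joint would pass 70% of its speed; a pose out of reach is approached as far as the arm can. A call with a gripper value outside its range is refused whole. The fingers move at their own pace and stop on an object; the grip force is fixed at half the most. Time passes only in rows, so rows that do not move let the fingers close. It gives the time, the measured TCP pose, the force, the opening and the grip force at its end, in the units of the state.
- readout.observe(): the state, without advancing time (a new reading comes with each control period).
- viewer.read_camera(name): name is "side" or "top" or "wrist"; returns (picture, depth): 400x640x3 uint8, red, green, blue; 400x640 float32, m along the optical axis (not along the pixel's ray), 0 where there is no reading.
- viewer.calibration(name): a dict with "camera_matrix" (3x3 intrinsics, pixels), "distortion" ([k1, k2, p1, p2, k3] as OpenCV has them; the pictures are not rectified), "position" and "orientation" of the camera in the world. Camera axes: x right, y down, z forward; pixel columns grow to the right and rows downward; lengths in m; the calibration is good to about 2 mm. A picture is of the moment at which its call begins: read the wrist's pose just before it. calibration takes no time and is no camera call; for the wrist camera it gives the pose at the moment of the call.
- arm.close_job(): hands the job in; it is judged then, once.
Trained networks look in the newest picture that a camera, given by its name, has taken for a name from the list of things; names that differ only in an ending like _2 or _b are one class to them, and where a whole thing is asked for, a point or a joint stands for the part that bears it (a point fixed in the world has none). Each returns a list of dicts, best first, with "conf" (0 to 1); they miss things now and then, are a little off and sometimes report something else, mostly with a low value. They report only what shows in the picture. A call takes as long as a camera call. They do not tell look-alikes from the thing itself.
- nets.spot_in(camera, query): "rect" ([centre column, centre row, width, height] in pixels, round what is visible of it).
- nets.mark_of(camera, query): "pixel" ([column, row] in pixels: a listed point, or the origin of a listed thing).
The state is a dict: "clock": time; "joint_positions": joint angles; "qd": joint speeds; "tau": joint torques, N m; "eef_pos": TCP position; "eef_rot": TCP orientation; "force": force on the tool from outside, world axes, zero at the start; "wrist_torque": the same for the moment, N m; "width": finger opening in m; "grasp_force": force on a finger pad.
Only numpy, scipy, OpenCV 4.12 (cv2) and the standard library are available. Lean on these libraries where they do the work, as an engineer would, in place of code of your own. Each camera call takes 0.05 s, during which the arm holds its last target. There are 200 camera calls.

## Working session

There is one attempt and no reset: what is moved stays moved. The work goes in short steps, Python scripts to look and compute and a tool call to move; the robot and the scene stay as the last step left them, time stands still between calls to the robot, and variables do not carry over. Pictures are saved under pics/ and viewed, at most 10 in all, crops included, and the job is handed in when it is done.

Besides the shell and the picture viewer there is one more tool, called after "Call:" as name(argument=value, ...), one argument or row to a line, values as JSON. apply_moves: Moves the arm, as the interface text tells. Its arguments: {"type":"object","properties":{"deltas":{"type":"array","items":{"type":"object","properties":{"x":{"type":"number"},"y":{"type":"number"},"z":{"type":"number"},"rx":{"type":"number"},"ry":{"type":"number"},"rz":{"type":"number"},"hand":{"type":"number"}}}}},"required":["deltas"]}

```bash
mkdir -p pics
cat > h.py <<'E'
import numpy as np,cv2
from station import readout,viewer,arm,nets
def grab(n,f=None):
    c=viewer.calibration(n);p,d=viewer.read_camera(n)
    if f: cv2.imwrite('pics/'+f,p[:,:,::-1])
    return c,p,d
def at_z(c,px,z):
    u=cv2.undistortPoints(np.array([[px]],float),np.array(c['camera_matrix'],float),np.array(c['distortion'],float))[0,0]
    r=np.array(c['orientation'])@np.array([u[0],u[1],1]);o=np.array(c['position'])
    return o+r*(z-o[2])/r[2]
def dep(c,px,d):
    u=cv2.undistortPoints(np.array([[px]],float),np.array(c['camera_matrix'],float),np.array(c['distortion'],float))[0,0]
    z=d[int(px[1]),int(px[0])]
    return np.array(c['position'])+np.array(c['orientation'])@np.array([u[0]*z,u[1]*z,z])
E
python3 - <<'E'
from h import *
np.set_printoptions(precision=3,suppress=True)
s=readout.observe();print(s['clock'],s['eef_pos'],s['eef_rot'],s['width'])
for n in('top','side'):
    c,p,d=grab(n,n+'.png');print(n,c['position'],np.array(c['orientation'])[:,2])
    for q,z in(('tall_top',.075),('bay',.03),('call_tip',.092),('call_base',0),('tray',0),('low',0),('long',0),('jar',0),('tape',0),('holder',0)):
        for r in nets.mark_of(n,q)[:3]: print(q,round(r['conf'],2),np.round(r['pixel']),at_z(c,r['pixel'],z),dep(c,r['pixel'],d))
E
```

```text
0.0 [0.139 0.557 0.247] [[-0.97   0.242 -0.001]
 [ 0.242  0.97  -0.002]
 [ 0.    -0.002 -1.   ]] 0.08582391474227113
top [ 0.442 -0.026  1.185] [ 0.088 -0.007 -0.996]
tall_top 0.87 [259. 296.] [0.329 0.096 0.075] [0.329 0.096 0.073]
tall_top 0.82 [308. 250.] [ 0.437 -0.012  0.075] [ 0.437 -0.012  0.073]
bay 0.81 [177. 192.] [0.567 0.309 0.03 ] [0.569 0.316 0.005]
bay 0.33 [253. 118.] [0.751 0.133 0.03 ] [0.737 0.126 0.083]
call_tip 0.63 [466. 244.] [ 0.459 -0.37   0.092] [ 0.459 -0.364  0.11 ]
call_tip 0.53 [444. 317.] [ 0.295 -0.321  0.092] [ 0.296 -0.319  0.101]
call_tip 0.41 [492. 179.] [ 0.611 -0.43   0.092] [ 0.609 -0.425  0.106]
call_base 0.86 [438. 296.] [ 0.333 -0.33   0.   ] [ 0.336 -0.322  0.032]
call_base 0.8 [455. 229.] [ 0.496 -0.373  0.   ] [ 0.495 -0.363  0.033]
call_base 0.58 [479. 169.] [ 0.649 -0.431  0.   ] [ 0.644 -0.422  0.026]
tray 0.85 [194. 216.] [0.51 0.27 0.  ] [0.508 0.263 0.03 ]
low 0.96 [308. 169.] [ 0.636 -0.005  0.   ] [ 0.631 -0.006  0.031]
long 0.88 [394. 200.] [ 0.564 -0.219  0.   ] [ 0.561 -0.214  0.028]
jar 0.62 [253. 119.] [0.758 0.137 0.   ] [0.7
[... 591 characters left out ...]
2] [ 0.447 -0.366  0.101]
call_base 0.94 [400. 283.] [ 0.501 -0.367  0.   ] [ 0.479 -0.38   0.023]
call_base 0.9 [340. 313.] [ 0.327 -0.328  0.   ] [ 0.309 -0.345  0.026]
call_base 0.85 [455. 272.] [ 0.629 -0.443  0.   ] [ 0.613 -0.449  0.014]
tray 0.78 [249. 193.] [0.508 0.279 0.   ] [0.471 0.219 0.037]
low 0.85 [335. 209.] [ 0.644 -0.013  0.   ] [ 0.617 -0.038  0.022]
long 0.61 [370. 245.] [ 0.571 -0.217  0.   ] [ 0.537 -0.242  0.032]
long 0.58 [286. 211.] [0.524 0.093 0.   ] [ 0.449 -0.002  0.074]
jar 0.88 [325. 184.] [0.741 0.132 0.   ] [0.728 0.118 0.01 ]
tape 0.89 [311. 279.] [ 0.358 -0.201  0.   ] [ 0.328 -0.234  0.041]
holder 0.5 [364. 189.] [0.813 0.005 0.   ] [ 0.789 -0.013  0.016]
```

View pics/top.png

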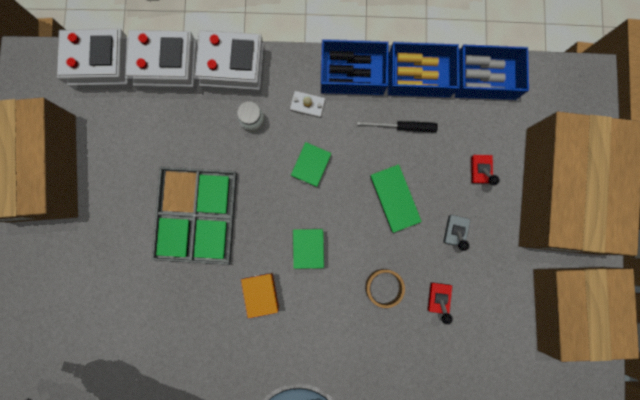

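View pics/side.png

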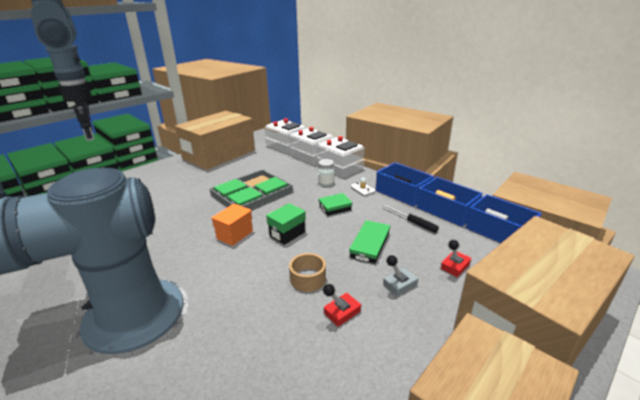

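The top view shows the tall green box at (308,249), with the orange look-alike at (259,296). The empty bay with the card is at (179,192). The grey call lever has its base at (457,231) and its ball at (464,245); the other two levers are red. The side view agrees. Next I'll refine these by colour.

```bash
python3 - <<'E'
from h import *
np.set_printoptions(precision=3,suppress=True)
c,p,d=grab('top')
hsv=cv2.cvtColor(p,cv2.COLOR_RGB2HSV)
def blob(name,m,px,z):
    n,l,st,ce=cv2.connectedComponentsWithStats(m.astype(np.uint8))
    k=l[px[1],px[0]]
    if k==0: print(name,'none',hsv[px[1],px[0]]);return
    pts=np.argwhere(l==k)[:,::-1].astype(np.float32)
    box=cv2.boxPoints(cv2.minAreaRect(pts))
    w=np.array([at_z(c,q,z)[:2] for q in box]);print(name,len(pts),at_z(c,ce[k],z),w.mean(0),'sides',np.linalg.norm(w[1]-w[0]),np.linalg.norm(w[2]-w[1]),'ang',[np.arctan2(*(w[i+1]-w[i])[::-1]) for i in(0,1)])
H,S,V=[hsv[...,i].astype(int) for i in range(3)]
g=(H>45)&(H<80)&(S>120)
blob('tall',g,(308,249),.075); blob('low',g,(311,165),.032); blob('long',g,(395,198),.032)
for q in((213,194),(173,237),(210,240)): blob('fill',g,q,.037)
blob('card',(H<25)&(S>80),(179,192),.008)
# lever base by height & colour
X=np.array([[dep(c,(u,v),d) for u in range(435,485)] for v in range(210,260)])
t=(X[...,2]>.016)&(X[...,2]<.032)&(abs(X[...,0]-.495)<.06)&(abs(X[...,1]+.37)<.06)
P=X[t][:,:2].astype(np.float32);r=cv2.minAreaRect(P);print('base',len(P),r,P.mean(0),cv2.boxPoints(r).tolist())
b=X[(X[...,2]>.085)&(X[...,2]<.13)];print('ball',len(b),b.mean(0),b.min(0),b.max(0))
E
python3 - <<'E'
import cv2
p=cv2.imread('pics/top.png')[205:265,430:500];cv2.imwrite('pics/c.png',cv2.resize(p,None,fx=8,fy=8,interpolation=cv2.INTER_CUBIC))
E
```

```text
tall 1149 [ 0.44  -0.012  0.075] [ 0.441 -0.012] sides 0.06883709514641252 0.08666996539758554 ang [np.float64(-1.5429944640971704), np.float64(-3.114940794567154)]
low 1031 [ 0.642 -0.012  0.032] [ 0.643 -0.012] sides 0.08906028244673946 0.06911976579746301 ang [np.float64(-0.36892398532383186), np.float64(-1.952326662333762)]
long 1899 [ 0.565 -0.217  0.032] [ 0.566 -0.217] sides 0.07562065954694476 0.14851290811955262 ang [np.float64(-1.1694729355287425), np.float64(-2.758428026519751)]
fill 1118 [0.563 0.221 0.037] [0.563 0.221] sides 0.09007342702755923 0.07308410446733325 ang [np.float64(-0.026661807538020398), np.float64(-1.6204245650803806)]
fill 1163 [0.457 0.312 0.037] [0.457 0.312] sides 0.08966326888052523 0.07507136275273485 ang [np.float64(-0.029041464310937508), np.float64(-1.6247974250989736)]
fill 1148 [0.455 0.222 0.037] [0.455 0.222] sides 0.08838113989431041 0.07411745123453027 ang [np.float64(-0.025969321410614244), np.float64(-1.616041558571833)]
card 1243 [0.57  0.31  0.008] [0.571 0.31 ] sides 0.09989590606608914 0.07756936654905985 ang [np.float64(-0.02027200020758161), np.float64(-1.6207858828432296)]
base 467 ((0.49342313408851624, -0.37145137786865234), (0.05292639881372452, 0.07058572769165039), 78.92963409423828) [ 0.497 -0.367] [[0.45370566844940186, -0.39064541459083557], [0.5229779481887817, -0.40419891476631165], [0.5331405997276306, -0.3522573411464691], [0.46386831998825073, -0.33870384097099304]]
ball 108 [ 0.457 -0.361  0.101] [ 0.445 -0.375  0.089] [ 0.468 -0.351  0.109]
```

View pics/c.png

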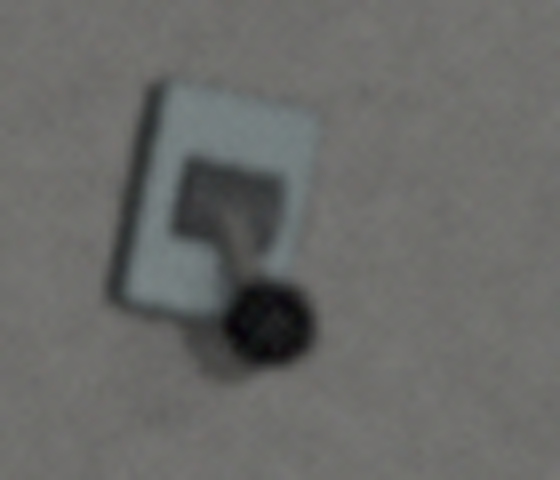

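The base's x axis points about -0.19 rad, and the ball at (0.457,-0.362) fits that. Tall is at (0.440,-0.012) and the bay at (0.567,0.311). Moving over the tall box with the fingers closing.

Call:
apply_moves(
  deltas=[
    {"rz":-0.055,"hand":0},
    {"x":-0.029,"y":-0.036,"hand":0},
    {"x":-0.029,"y":-0.036,"hand":0},
    {"x":-0.029,"y":-0.036,"hand":0},
    {"x":-0.029,"y":-0.036,"hand":0},
    {"x":-0.029,"y":-0.036,"hand":0},
    {"x":-0.029,"y":-0.036,"hand":0},
    {"x":-0.029,"y":-0.036,"hand":0},
    {"x":-0.029,"y":-0.036,"z":0.02,"hand":0},
    {"x":-0.029,"y":-0.036,"z":0.02,"hand":0},
  ],
)

```text
invalid input
```

Call:
apply_moves(
  deltas=[
    {"x":0.0,"y":0.0,"z":0.0,"rx":0.0,"ry":0.0,"rz":-0.055,"hand":0.0},
    {"x":-0.029,"y":-0.036,"z":0.0,"rx":0.0,"ry":0.0,"rz":0.0,"hand":0.0},
  ],
)

```text
clock: 1.4
eef_pos: [0.1608, 0.5185, 0.2479]
eef_rot: [[-0.983, 0.185, 0.0], [0.185, 0.983, 0.001], [-0.0, 0.001, -1.0]]
force: [0.7, -0.1, 0.2]
width: 0.0515
grasp_force: 0.0
```

All seven fields have to be given in each row.

Call:
apply_moves(
  deltas=[
    {"x":-0.029,"y":-0.036,"z":0,"rx":0,"ry":0,"rz":0,"hand":0},
    {"x":-0.029,"y":-0.036,"z":0,"rx":0,"ry":0,"rz":0,"hand":0},
    {"x":-0.029,"y":-0.036,"z":0,"rx":0,"ry":0,"rz":0,"hand":0},
    {"x":-0.029,"y":-0.036,"z":0,"rx":0,"ry":0,"rz":0,"hand":0},
    {"x":-0.029,"y":-0.036,"z":0,"rx":0,"ry":0,"rz":0,"hand":0},
    {"x":-0.029,"y":-0.036,"z":0,"rx":0,"ry":0,"rz":0,"hand":0},
    {"x":-0.029,"y":-0.036,"z":0,"rx":0,"ry":0,"rz":0,"hand":0},
    {"x":-0.029,"y":-0.036,"z":0.02,"rx":0,"ry":0,"rz":0,"hand":0},
    {"x":-0.029,"y":-0.036,"z":0.02,"rx":0,"ry":0,"rz":0,"hand":0},
    {"x":-0.029,"y":-0.036,"z":0.02,"rx":0,"ry":0,"rz":0,"hand":0},
  ],
)

```text
clock: 2.65
eef_pos: [0.3787, 0.1074, 0.1881]
eef_rot: [[-0.982, 0.189, 0.001], [0.189, 0.982, 0.0], [-0.001, 0.001, -1.0]]
force: [0.9, 0.3, -0.3]
width: -0.0002
grasp_force: 0.0
```

Call:
apply_moves(
  deltas=[
    {"x":-0.027,"y":-0.035,"z":0,"rx":0,"ry":0,"rz":0,"hand":0},
    {"x":-0.027,"y":-0.035,"z":0,"rx":0,"ry":0,"rz":0,"hand":0},
    {"x":-0.028,"y":-0.035,"z":0,"rx":0,"ry":0,"rz":0,"hand":0},
    {"x":0,"y":0,"z":0.025,"rx":0,"ry":0,"rz":0,"hand":0},
    {"x":0,"y":0,"z":0.025,"rx":0,"ry":0,"rz":0,"hand":0},
    {"x":0,"y":0,"z":0.018,"rx":0,"ry":0,"rz":0,"hand":0},
    {"x":0,"y":0,"z":0.01,"rx":0,"ry":0,"rz":0,"hand":0},
    {"x":0,"y":0,"z":0,"rx":0,"ry":0,"rz":0,"hand":0},
  ],
)

```text
clock: 3.65
eef_pos: [0.4382, -0.0096, 0.1099]
eef_rot: [[-0.982, 0.189, -0.001], [0.189, 0.982, 0.0], [0.001, 0.0, -1.0]]
force: [0.2, 0.0, 0.1]
width: -0.0001
grasp_force: 0.0
```

Run:
```python
from h import *
c,p,d=grab('side'); cv2.imwrite('pics/s2.png',cv2.resize(p[150:280,180:350,::-1],None,fx=4,fy=4))
```

```text
(no output)
```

View pics/s2.png

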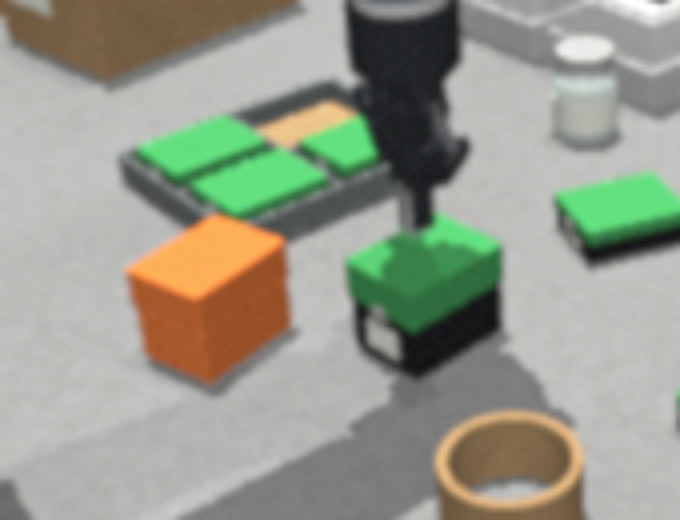

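The fingertips are just over the middle of the tall green box's lid (crop pixel about (418,228)), with nothing touched. I'll dwell there for 2.5 s.

Call:
apply_moves(
  deltas=[
    {"x":0,"y":0,"z":0,"rx":0,"ry":0,"rz":0,"hand":0},
    {"x":0,"y":0,"z":0,"rx":0,"ry":0,"rz":0,"hand":0},
    {"x":0,"y":0,"z":0,"rx":0,"ry":0,"rz":0,"hand":0},
    {"x":0,"y":0,"z":0,"rx":0,"ry":0,"rz":0,"hand":0},
    {"x":0,"y":0,"z":0,"rx":0,"ry":0,"rz":0,"hand":0},
    {"x":0,"y":0,"z":0,"rx":0,"ry":0,"rz":0,"hand":0},
    {"x":0,"y":0,"z":0,"rx":0,"ry":0,"rz":0,"hand":0},
    {"x":0,"y":0,"z":0,"rx":0,"ry":0,"rz":0,"hand":0},
    {"x":0,"y":0,"z":0,"rx":0,"ry":0,"rz":0,"hand":0},
    {"x":0,"y":0,"z":0,"rx":0,"ry":0,"rz":0,"hand":0},
  ],
)

```text
clock: 4.95
eef_pos: [0.4386, -0.0097, 0.1103]
eef_rot: [[-0.982, 0.189, 0.0], [0.189, 0.982, 0.0], [-0.0, 0.0, -1.0]]
force: [0.1, 1.2, -0.3]
width: 0.0002
grasp_force: 0.0
```

Call:
apply_moves(
  deltas=[
    {"x":0,"y":0,"z":0,"rx":0,"ry":0,"rz":0,"hand":0},
    {"x":0,"y":0,"z":0,"rx":0,"ry":0,"rz":0,"hand":0},
    {"x":0,"y":0,"z":0,"rx":0,"ry":0,"rz":0,"hand":0},
    {"x":0,"y":0,"z":0,"rx":0,"ry":0,"rz":0,"hand":0},
    {"x":0,"y":0,"z":0,"rx":0,"ry":0,"rz":0,"hand":0},
    {"x":0,"y":0,"z":0,"rx":0,"ry":0,"rz":0,"hand":0},
    {"x":0,"y":0,"z":0,"rx":0,"ry":0,"rz":0,"hand":0},
    {"x":0,"y":0,"z":0,"rx":0,"ry":0,"rz":0,"hand":0},
    {"x":0,"y":0,"z":-0.03,"rx":0,"ry":0,"rz":0,"hand":0},
    {"x":0,"y":0,"z":-0.03,"rx":0,"ry":0,"rz":0,"hand":0},
  ],
)

```text
clock: 6.2
eef_pos: [0.4381, -0.0097, 0.1707]
eef_rot: [[-0.982, 0.189, -0.001], [0.189, 0.982, 0.0], [0.001, 0.0, -1.0]]
force: [0.1, 0.2, 1.3]
width: -0.0001
grasp_force: 0.0
```

Call:
apply_moves(
  deltas=[
    {"x":-0.0073,"y":0.038,"z":0,"rx":0,"ry":0,"rz":0,"hand":0},
    {"x":-0.0073,"y":0.038,"z":0,"rx":0,"ry":0,"rz":0,"hand":0},
    {"x":-0.0073,"y":0.038,"z":0,"rx":0,"ry":0,"rz":0,"hand":0},
    {"x":-0.0073,"y":0.038,"z":0,"rx":0,"ry":0,"rz":0,"hand":0},
    {"x":-0.0073,"y":0.038,"z":0,"rx":0,"ry":0,"rz":0,"hand":0},
    {"x":-0.0073,"y":0.038,"z":0,"rx":0,"ry":0,"rz":0,"hand":0},
    {"x":-0.0073,"y":0.038,"z":0,"rx":0,"ry":0,"rz":0,"hand":0},
    {"x":-0.0073,"y":0.038,"z":0,"rx":0,"ry":0,"rz":0,"hand":0},
    {"x":-0.0073,"y":0.038,"z":0,"rx":0,"ry":0,"rz":0,"hand":0},
    {"x":0,"y":0,"z":0,"rx":0,"ry":0,"rz":0,"hand":0},
  ],
)

```text
clock: 7.45
eef_pos: [0.5681, 0.316, 0.1696]
eef_rot: [[-0.983, 0.186, 0.0], [0.186, 0.983, 0.001], [-0.0, 0.001, -1.0]]
force: [0.1, -2.0, -0.2]
width: 0.0001
grasp_force: 0.0
```

Run:
```python
from h import *
s=readout.observe();print(s['eef_pos'],s['joint_positions'])
```

```text
[0.56814811 0.31595134 0.1695749 ] [4.09820945e-01 5.60508051e-01 1.66661715e-01 1.17648903e+00
 3.82247090e-04 5.96809356e-01]
```

Call:
apply_moves(
  deltas=[
    {"x":0,"y":-0.004,"z":0.03,"rx":0,"ry":0,"rz":0,"hand":0},
    {"x":0,"y":0,"z":0.03,"rx":0,"ry":0,"rz":0,"hand":0},
    {"x":0,"y":0,"z":0.025,"rx":0,"ry":0,"rz":0,"hand":0},
    {"x":0,"y":0,"z":0.018,"rx":0,"ry":0,"rz":0,"hand":0},
    {"x":0,"y":0,"z":0,"rx":0,"ry":0,"rz":0,"hand":0},
    {"x":0,"y":0,"z":0,"rx":0,"ry":0,"rz":0,"hand":0},
    {"x":0,"y":0,"z":0,"rx":0,"ry":0,"rz":0,"hand":0},
    {"x":0,"y":0,"z":0,"rx":0,"ry":0,"rz":0,"hand":0},
    {"x":0,"y":0,"z":0,"rx":0,"ry":0,"rz":0,"hand":0},
    {"x":0,"y":0,"z":0,"rx":0,"ry":0,"rz":0,"hand":0},
  ],
)

```text
clock: 8.7
eef_pos: [0.567, 0.3098, 0.0675]
eef_rot: [[-0.982, 0.189, 0.0], [0.189, 0.982, 0.0], [-0.0, 0.0, -1.0]]
force: [-0.2, -0.1, -0.4]
width: 0.0
grasp_force: 0.0
```

Run:
```python
from h import *
c,p,d=grab('side'); cv2.imwrite('pics/s3.png',cv2.resize(p[110:260,180:350,::-1],None,fx=4,fy=4))
```

```text
(no output)
```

View pics/s3.png

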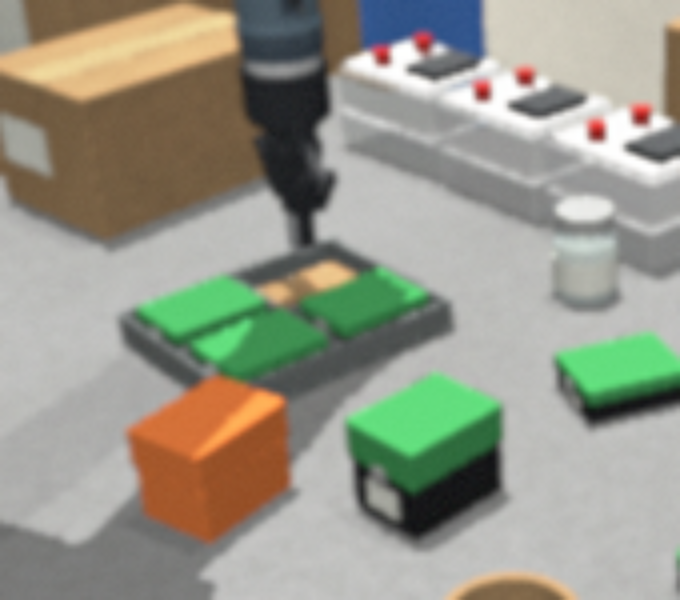

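The fingertips (crop about (303,243)) hover above the card of the empty bay, which is at about (310,283). I'll dwell, then rise.

Call:
apply_moves(
  deltas=[
    {"x":0,"y":0,"z":0,"rx":0,"ry":0,"rz":0,"hand":0},
    {"x":0,"y":0,"z":0,"rx":0,"ry":0,"rz":0,"hand":0},
    {"x":0,"y":0,"z":0,"rx":0,"ry":0,"rz":0,"hand":0},
    {"x":0,"y":0,"z":0,"rx":0,"ry":0,"rz":0,"hand":0},
    {"x":0,"y":0,"z":0,"rx":0,"ry":0,"rz":0,"hand":0},
    {"x":0,"y":0,"z":0,"rx":0,"ry":0,"rz":0,"hand":0},
    {"x":0,"y":0,"z":0,"rx":0,"ry":0,"rz":0,"hand":0},
    {"x":0,"y":0,"z":0,"rx":0,"ry":0,"rz":0,"hand":0},
    {"x":0,"y":0,"z":0,"rx":0,"ry":0,"rz":0,"hand":0},
    {"x":0,"y":0,"z":0,"rx":0,"ry":0,"rz":0,"hand":0},
  ],
)

```text
clock: 10.0
eef_pos: [0.5669, 0.3098, 0.0673]
eef_rot: [[-0.982, 0.189, 0.0], [0.189, 0.982, 0.0], [-0.0, 0.0, -1.0]]
force: [-0.4, 0.2, 0.5]
width: -0.0003
grasp_force: 0.0
```

Call:
apply_moves(
  deltas=[
    {"x":0,"y":0,"z":0,"rx":0,"ry":0,"rz":0,"hand":0},
    {"x":0,"y":0,"z":0,"rx":0,"ry":0,"rz":0,"hand":0},
    {"x":0,"y":0,"z":0,"rx":0,"ry":0,"rz":0,"hand":0},
    {"x":0,"y":0,"z":0,"rx":0,"ry":0,"rz":0,"hand":0},
    {"x":0,"y":0,"z":0,"rx":0,"ry":0,"rz":0,"hand":0},
    {"x":0,"y":0,"z":0,"rx":0,"ry":0,"rz":0,"hand":0},
    {"x":0,"y":0,"z":-0.035,"rx":0,"ry":0,"rz":0,"hand":0},
    {"x":0,"y":0,"z":-0.035,"rx":0,"ry":0,"rz":0,"hand":0},
    {"x":0,"y":0,"z":-0.035,"rx":0,"ry":0,"rz":0,"hand":0},
    {"x":0,"y":0,"z":-0.025,"rx":0,"ry":0,"rz":0,"hand":0},
  ],
)

```text
clock: 11.25
eef_pos: [0.5674, 0.31, 0.1993]
eef_rot: [[-0.982, 0.189, 0.002], [0.189, 0.982, 0.001], [-0.002, 0.001, -1.0]]
force: [1.0, 0.5, -0.4]
width: 0.0001
grasp_force: 0.0
```

Call:
apply_moves(
  deltas=[
    {"x":0.002,"y":-0.04,"z":0,"rx":0,"ry":0,"rz":0,"hand":0},
    {"x":0.002,"y":-0.04,"z":0,"rx":0,"ry":0,"rz":0,"hand":0},
    {"x":0.002,"y":-0.04,"z":0,"rx":0,"ry":0,"rz":0,"hand":0},
    {"x":0.002,"y":-0.04,"z":0,"rx":0,"ry":0,"rz":0,"hand":0},
    {"x":0.002,"y":-0.04,"z":0,"rx":0,"ry":0,"rz":0,"hand":0},
    {"x":0.002,"y":-0.04,"z":0,"rx":0,"ry":0,"rz":0,"hand":0},
    {"x":0.002,"y":-0.04,"z":0,"rx":0,"ry":0,"rz":0,"hand":0},
    {"x":0.002,"y":-0.04,"z":0,"rx":0,"ry":0,"rz":0,"hand":0},
    {"x":0.002,"y":-0.04,"z":0,"rx":0,"ry":0,"rz":0,"hand":0},
    {"x":0.002,"y":-0.04,"z":0,"rx":0,"ry":0,"rz":0,"hand":0},
  ],
)

```text
clock: 12.5
eef_pos: [0.4714, -0.0805, 0.1975]
eef_rot: [[-0.982, 0.189, 0.001], [0.189, 0.982, -0.0], [-0.001, 0.0, -1.0]]
force: [-0.0, -0.4, 0.1]
width: 0.0002
grasp_force: 0.0
```

Call:
apply_moves(
  deltas=[
    {"x":0.002,"y":-0.04,"z":0,"rx":0,"ry":0,"rz":0,"hand":0},
    {"x":0.002,"y":-0.04,"z":0,"rx":0,"ry":0,"rz":0,"hand":0},
    {"x":0.002,"y":-0.04,"z":0,"rx":0,"ry":0,"rz":0,"hand":0},
    {"x":0.002,"y":-0.04,"z":0,"rx":0,"ry":0,"rz":0,"hand":0},
    {"x":0.001,"y":-0.04,"z":0,"rx":0,"ry":0,"rz":0,"hand":0},
    {"x":0,"y":-0.04,"z":0,"rx":0,"ry":0,"rz":0,"hand":0},
    {"x":0,"y":-0.04,"z":0,"rx":0,"ry":0,"rz":0,"hand":0},
    {"x":0,"y":0,"z":0,"rx":0,"ry":0,"rz":0,"hand":0},
  ],
)

```text
clock: 13.5
eef_pos: [0.4097, -0.3552, 0.1972]
eef_rot: [[-0.981, 0.192, 0.001], [0.192, 0.981, -0.001], [-0.001, -0.001, -1.0]]
force: [0.4, 0.4, -0.4]
width: -0.0002
grasp_force: 0.0
```

Run:
```python
from h import *
np.set_printoptions(precision=3,suppress=True)
s=readout.observe();print(s['eef_pos'],s['joint_positions'])
c,p,d=grab('wrist','w.png')
for r in nets.mark_of('wrist','call_tip'): print(r['conf'],r['pixel'],at_z(c,r['pixel'],.095),dep(c,r['pixel'],d))
for r in nets.mark_of('wrist','call_base'): print(r['conf'],r['pixel'],at_z(c,r['pixel'],0))
```

```text
[ 0.41  -0.355  0.197] [-0.831  0.329 -0.122  1.119 -0.    -0.638]
0.98 [324.5, 37.1] [ 0.294 -0.328  0.095] [ 0.296 -0.328  0.103]
0.91 [315.3, 248.1] [ 0.491 -0.375  0.   ]
0.71 [329.1, 101.6] [ 0.334 -0.329  0.   ]
```

View pics/w.png

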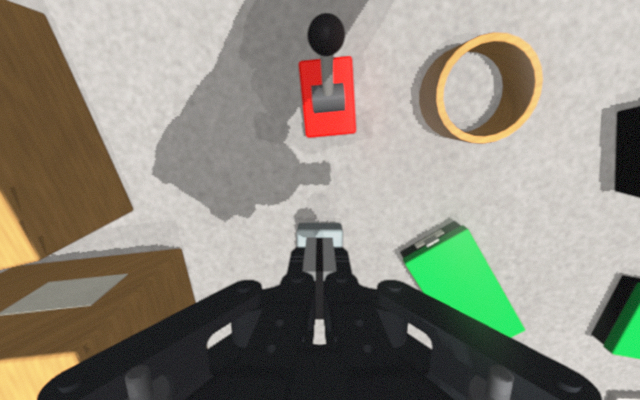

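```bash
python3 -c "
from h import *
print(viewer.calibration('wrist')['position'])"
```

```text
[ 0.34085903 -0.33746431  0.32276627]
```

Call:
apply_moves(
  deltas=[
    {"x":0,"y":0,"z":0.03,"rx":0,"ry":0,"rz":0,"hand":0},
    {"x":0,"y":0,"z":0.03,"rx":0,"ry":0,"rz":0,"hand":0},
    {"x":0,"y":0,"z":0.03,"rx":0,"ry":0,"rz":0,"hand":0},
    {"x":0,"y":0,"z":0.015,"rx":0,"ry":0,"rz":0,"hand":0},
    {"x":0,"y":0,"z":0,"rx":0,"ry":0,"rz":0,"hand":0},
  ],
)

```text
clock: 14.28
eef_pos: [0.4097, -0.3511, 0.0916]
eef_rot: [[-0.982, 0.188, -0.002], [0.188, 0.982, 0.002], [0.002, 0.002, -1.0]]
force: [-0.6, 0.3, 0.0]
width: -0.0001
grasp_force: 0.0
```

Call:
apply_moves(
  deltas=[
    {"x":-0.012,"y":0,"z":0,"rx":0,"ry":0,"rz":0,"hand":0},
    {"x":-0.012,"y":0,"z":0,"rx":0,"ry":0,"rz":0,"hand":0},
    {"x":-0.012,"y":0,"z":0,"rx":0,"ry":0,"rz":0,"hand":0},
    {"x":-0.012,"y":0,"z":0,"rx":0,"ry":0,"rz":0,"hand":0},
    {"x":-0.012,"y":0,"z":0,"rx":0,"ry":0,"rz":0,"hand":0},
    {"x":-0.012,"y":0,"z":0,"rx":0,"ry":0,"rz":0,"hand":0},
    {"x":-0.012,"y":0,"z":0,"rx":0,"ry":0,"rz":0,"hand":0},
    {"x":-0.008,"y":0,"z":0,"rx":0,"ry":0,"rz":0,"hand":0},
    {"x":0,"y":0,"z":0,"rx":0,"ry":0,"rz":0,"hand":0},
  ],
)

```text
clock: 15.4
eef_pos: [0.5013, -0.37, 0.0921]
eef_rot: [[-0.982, 0.188, 0.001], [0.188, 0.982, 0.0], [-0.001, 0.0, -1.0]]
force: [-0.3, -0.2, 0.2]
width: 0.0001
grasp_force: 0.0
```

Run:
```python
from h import *
print(readout.observe()['force'])
c,p,d=grab('side'); cv2.imwrite('pics/s4.png',cv2.resize(p[190:330,300:480,::-1],None,fx=4,fy=4))
```

```text
[-0.33875898 -0.2351978   0.23172164]
```

View pics/s4.png

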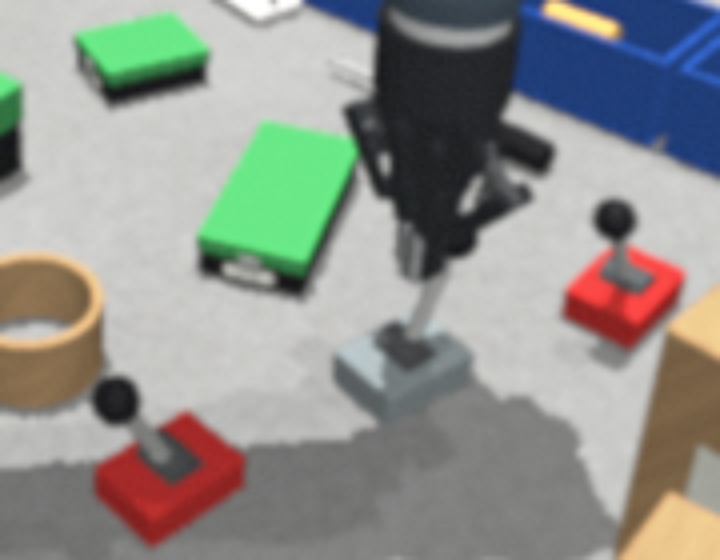

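The grey lever now leans away, with the ball hidden behind the fingers (crop about (455,240)). I'll push gently to the stop.

Call:
apply_moves(
  deltas=[
    {"x":-0.003,"y":0,"z":0,"rx":0,"ry":0,"rz":0,"hand":0},
    {"x":-0.003,"y":0,"z":0,"rx":0,"ry":0,"rz":0,"hand":0},
    {"x":0,"y":0,"z":0,"rx":0,"ry":0,"rz":0,"hand":0},
  ],
)

```text
clock: 15.82
eef_pos: [0.5064, -0.371, 0.0923]
eef_rot: [[-0.982, 0.189, 0.0], [0.189, 0.982, 0.0], [0.0, 0.0, -1.0]]
force: [-0.5, 0.8, 0.6]
width: 0.0001
grasp_force: 0.2
```

Call:
apply_moves(
  deltas=[
    {"x":-0.002,"y":0,"z":0,"rx":0,"ry":0,"rz":0,"hand":0},
    {"x":-0.002,"y":0,"z":0,"rx":0,"ry":0,"rz":0,"hand":0},
    {"x":0,"y":0,"z":0,"rx":0,"ry":0,"rz":0,"hand":0},
  ],
)

```text
clock: 16.2
eef_pos: [0.5082, -0.3713, 0.092]
eef_rot: [[-0.982, 0.189, -0.005], [0.189, 0.982, 0.001], [0.005, -0.0, -1.0]]
force: [-6.6, 0.4, 3.6]
width: 0.0002
grasp_force: 3.5
```

The force rises at x = 0.508, where the stop was expected. Backing off and checking the lever.

Call:
apply_moves(
  deltas=[
    {"x":0,"y":0,"z":0,"rx":0,"ry":0,"rz":0,"hand":0},
    {"x":0.01,"y":0,"z":0,"rx":0,"ry":0,"rz":0,"hand":0},
    {"x":0.02,"y":0,"z":0,"rx":0,"ry":0,"rz":0,"hand":0},
    {"x":0.03,"y":0,"z":0,"rx":0,"ry":0,"rz":0,"hand":0},
    {"x":0.03,"y":0,"z":0,"rx":0,"ry":0,"rz":0,"hand":0},
    {"x":0,"y":0,"z":-0.03,"rx":0,"ry":0,"rz":0,"hand":0},
    {"x":0,"y":0,"z":-0.04,"rx":0,"ry":0,"rz":0,"hand":0},
    {"x":0,"y":0,"z":-0.04,"rx":0,"ry":0,"rz":0,"hand":0},
    {"x":0,"y":0,"z":0,"rx":0,"ry":0,"rz":0,"hand":0},
  ],
)

```text
clock: 17.32
eef_pos: [0.424, -0.3569, 0.2063]
eef_rot: [[-0.982, 0.189, 0.007], [0.189, 0.982, -0.006], [-0.008, -0.005, -1.0]]
force: [0.2, -0.9, -0.1]
width: -0.0
grasp_force: 0.0
```

Run:
```python
from h import *
np.set_printoptions(precision=3,suppress=True)
c,p,d=grab('side','s5full.png'); cv2.imwrite('pics/s5.png',cv2.resize(p[190:330,220:480,::-1],None,fx=3,fy=3))
for r in nets.mark_of('side','call_tip'): print(r['conf'],r['pixel'],at_z(c,r['pixel'],.092))
```

```text
0.63 [416.1, 250.0] [ 0.53  -0.381  0.092]
0.6 [333.2, 291.0] [ 0.296 -0.335  0.092]
0.41 [450.8, 245.6] [ 0.602 -0.431  0.092]
```

View pics/s5.png

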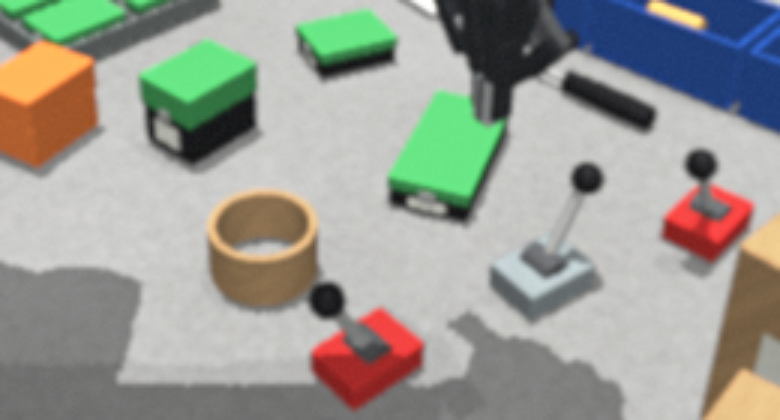

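The grey lever's ball is at crop (587,178), which gives (0.530,-0.381). That is the end of its travel, about 75 mm from its start. The arm is clear and everything else is where it was, so I'm handing in.

```bash
python3 -c "
from h import *
print(arm.close_job())"
```

```text
the job is handed in; nothing more can be done
None
```

I pointed at the tall box's lid and then the empty bay for over two seconds each, pushed the grey call lever over to its stop and left it there. The arm backed clear, the last picture showed nothing else moved, and the job is handed in; no verdict came back.

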